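# Hold the tilting jar tray level by its springy tiller

### The arm

A 6-joint arm with a two-finger parallel gripper is mounted at the origin on the work surface. World frame = base frame: x ahead of the robot, y to its left, z up, the work surface at z = 0. Lengths are in m, angles in rad, forces in N, time in s.
With the tool pointing down it reaches from about 0.35 to 0.975 m from the base axis. Payload 4.9 kg.
Tool frame: the origin (TCP) lies midway between the tips of the shut fingers; the grasp point (between the pads) lies 19 mm behind it (manip.pinch_z is the distance from the TCP to the grasp point, in m); z points along the fingers, y is the direction in which the jaws open and shut (so a half turn about z gives the same grasp; the last joint's range is limited). The gripper opens to 85 mm and grips with 20 to 120 N. Pads are 22 mm wide; open, the fingers measure 114 mm over their backs; the gripper's body (76 mm by 85 mm) begins 54 mm behind the grasp point. The pads swing forward as they close: fully open they stand 13 mm farther back than shut.
Start: joints at [-1.224, 0.053, 1.613, -0, 1.476, -0.119], TCP at [0.281, -0.558, 0.231] pointing down, gripper open.
Joint ranges: [-3.01, 3.01], [-1.01, 2.22], [0.06, 2.58], [-1.02, 4.17], [0.09, 2.62], [-3.14, 3.14]. Speed limits (rad/s): [2.57, 2.57, 3.14, 3.14, 3.14, 3.14].

### API

Orientations are given as a unit quaternion [w, x, y, z].
In Python, from plant import manip gives the robot as it stands.
- The arm moves only by the tool drive_tool, never from a script. Its argument "commands" is text: rows parted by semicolons, each of 5 numbers parted by spaces: the finger opening in mm, from 0 to 85.4, then the shift along the tool's x, y, z in units of 30 mm (1.0 is 30 mm), then the turn about the tool's z in degrees. A call has exactly 8 rows; each row shifts and turns the commanded pose from where the row before left it, along the tool's axes as they then stand; what a row does not reach is not made up. A row lasts 1/8 s, in which the tool goes at most 62.5 mm and 10.7 degrees, less where a joint would pass 70% of its speed; a pose out of reach is approached as far as the arm can. A call is refused whole if a number of a shift passes 1 or a number of a turn 10.7, either way. A call with a gripper value outside its range is refused whole. The fingers move at their own pace and stop on an object; the grip force is fixed at half the most. Time passes only in rows, so rows that do not move let the fingers close, or fill a call up. It gives the time, the measured TCP pose, the force and the opening at its end, in the units of the state.
- manip.state(): the state, without advancing time (a new reading comes with each control period).
- manip.grab_frame(name): name is "scene" or "top"; returns the picture (400x640x3 uint8, red, green, blue); there is no depth.
- manip.camera_params(name): a dict with "fx", "fy", "cx", "cy" (pixels), "distortion" ([k1, k2, p1, p2, k3] as OpenCV has them; the pictures are not rectified), "xyz" and "orientation" of the camera in the world. Camera axes: x right, y down, z forward; pixel columns grow to the right and rows downward; lengths in m; the calibration is good to about 2 mm. A picture is of the moment at which its call begins. camera_params takes no time and is no camera call.
- manip.job_done(): hands the job in, once; it reports no verdict.
The state is a dict: "time": time; "joint_pos": joint angles; "joint_vel": joint speeds; "joint_efforts": joint torques, N m; "tool_pos": TCP position; "tool_rot": TCP orientation; "contact_force": force on the tool from outside, world axes, zero at the start; "ft_torque": the same for the moment, N m; "gripper_width": opening from 0.0 (shut) to 1.0 (fully open).
Only numpy, scipy, OpenCV 4.12 (cv2) and the standard library are available. Lean on these libraries where they do the work, as an engineer would, in place of code of your own. Each camera call takes 0.05 s, during which the arm holds its last target. There are 200 camera calls.

### The job

Using only the ball knob of the springy tiller, bring the tilting jar tray up from its rest, keep it level with its pointer at the centre mark for six seconds while the stock photo is taken, then lay it gently back on the same rest and let go of the knob. The tray is top-heavy and always wants to tip: do not let it drop, swing fast or tip over to the far rest, do not touch the tray or jars, and leave the mug, bottle and sugar jar alone.

Things in the scene. Friction and masses are not known exactly. Their poses are not given: they have to be found in the camera images.
- stand: fixed steel stand of the tray, 240 x 160 mm foot with a 50 mm wide, 470 mm long bar across it; origin under its centre on the counter, x along the tray's pivot axis, y along the long tray, z up; yaw varies
- pivot (a point): point on the pivot axis at the stand's middle, 120 mm above the counter
- rocker (a joint): tilt of the tray (rad): 0 level, pointer (on the stand's +x side) at the long centre mark, marks 0.125 rad apart; -0.25 lying on its rest, the stand's -y end down (the start); +0.25 the far rest, +y end down. Pivot nearly frictionless (damping 0.01 N m s/rad). With the knob held still the tray is unstable, time constant about 0.7 to 1.0 s
- tiller (a joint): tiller angle relative to the tray (rad), 0 square to the tray, + leaning to the stand's +y, stops at -1 and +1. A 0.52 N m/rad spring pulls it to 0, so the tray is driven by 0.52 x tiller N m towards + rocker; rocker + tiller is the lean from vertical. Lifting off the rest takes about 0.25 to 0.8 rad, holding level about -0.05 to 0.5
- knob (a point): centre of the black ball knob (36 mm diameter) on top of the 8 mm tiller rod, 200 mm from the pivot axis; moves on an arc of 200 mm about the pivot, in the stand's y-z plane through the pivot
- deck: aluminium tray 180 x 480 mm, 1.12 kg, with 92 mm high jars 190 mm from its middle: 0.70 kg at +y, 0.76 kg at -y, each up to 5 percent off. Origin at its middle on its top and on the pivot axis, x along the axis, y along the tray. Inertia about the pivot 0.078 kg m2; gravity tips it from level by 0.63 N m/rad, plus about 0.11 (-0.03 to 0.25) N m towards the -y rest
- mug: white mug, 80 mm wide, 95 mm high, origin under its centre
- bottle: green bottle, 66 mm wide, 200 mm high, origin under its centre
- sugar: glass sugar jar, 90 mm wide, 100 mm high, origin under its centre

How it is judged:
On the way:
1. the tray is kept level, within 0.1 rad of the centre mark, for 5.5 s without a break (value of joint rocker between -0.1 and 0.1 rad), for 5.5 s.
At the end, for the whole second after the job is handed in: After the hold, the tray lies on its first rest (tilt below -0.22 rad), still (under 0.1 rad/s), and the knob is released (value of joint rocker below -0.22 rad and angular speed of deck below 0.1 rad/s); the robot touches nothing.
It fails at once if the tray drops or swings fast (over 0.8 rad/s) (velocity of joint rocker above 0.8 rad/s or velocity of joint rocker below -0.8 rad/s).
It fails at once if the tray tips over to the far rest (tilt above +0.22 rad) (value of joint rocker above 0.22 rad).
It fails at once if the robot touches the tray or jars (contact force between any of the fingers, the arm and deck above 1 N).
It fails at once if the mug, bottle or sugar jar is pushed (distance of any of mug, bottle, sugar from where it was at the start of the episode above 0.03 m).
It also fails if it takes over 72 s, if anything falls off the work surface, if the arm or the gripper's body presses on something with over 40 N, if the wrist force passes 120 N, or if a joint passes its speed limit or range.

## Working session

There is one attempt and no reset: what is moved stays moved. The work goes in short steps, Python scripts to look and compute and a tool call to move; the robot and the scene stay as the last step left them, time stands still between calls to the robot, and variables do not carry over. Pictures are saved under pics/ and viewed, about 8 in all and at most 12, crops included, and the job is handed in when it is done.

Besides the shell and the picture viewer there is one more tool, called as name(argument=value, ...) on one line, values as JSON. drive_tool: Moves the arm, as the interface text tells. Its arguments: {"type":"object","properties":{"commands":{"type":"string"}},"required":["commands"]}

```bash
mkdir -p pics; ls
python3 - <<'E'
from plant import manip
import cv2
print(manip.state())
for n in("scene","top"):
    print(n,manip.camera_params(n)); cv2.imwrite(f"pics/{n}0.png",manip.grab_frame(n)[...,::-1])
E
```

```text
pics
{'time': 0.0, 'joint_pos': array([-1.22400180e+00,  5.33718808e-02,  1.61428812e+00,  6.40319521e-06,
        1.47600639e+00, -1.18988900e-01]), 'joint_vel': array([-0.00012501,  0.0008194 , -0.00148017, -0.00045254, -0.00086847,
       -0.00049692]), 'joint_efforts': array([-5.27705797e-04, -3.93674254e+01, -3.70181537e+01, -3.05420508e-04,
        7.05950733e-03,  1.70407048e-07]), 'tool_pos': array([ 0.28049701, -0.55782531,  0.23005722]), 'tool_rot': array([-1.03051172e-03,  9.73002627e-01,  2.30791710e-01, -1.14680754e-04]), 'contact_force': array([-0.22149051, -0.59144505, -0.40745242]), 'ft_torque': array([-0.05049316,  0.05275364, -0.03108052]), 'gripper_width': 0.9975702994392114}
scene {'fx': 388.94444944261517, 'fy': 388.94444944261517, 'cx': 315.649895248245, 'cy': 200.72465288817367, 'distortion': array([-0.09336767,  0.        ,  0.        ,  0.        ,  0.        ]), 'xyz': array([1.27899237, 0.26664595, 1.14380658]), 'orientation': array([-0.20732172,  0.53785166,  0.76334091, -0.29162297])}
top {'fx': 420.25377002552165, 'fy': 420.25377002552165, 'cx': 327.1121412726123, 'cy': 199.2175618864738, 'distortion': array([-0.00623999,  0.        ,  0.        ,  0.        ,  0.        ]), 'xyz': array([ 0.43577023, -0.01804674,  1.46976611]), 'orientation': array([-0.02151113,  0.71544226, -0.69817068,  0.01540579])}
```

View pics/scene0.png

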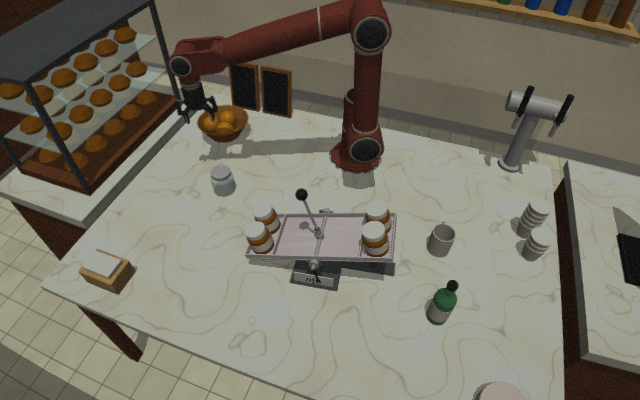

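View pics/top0.png

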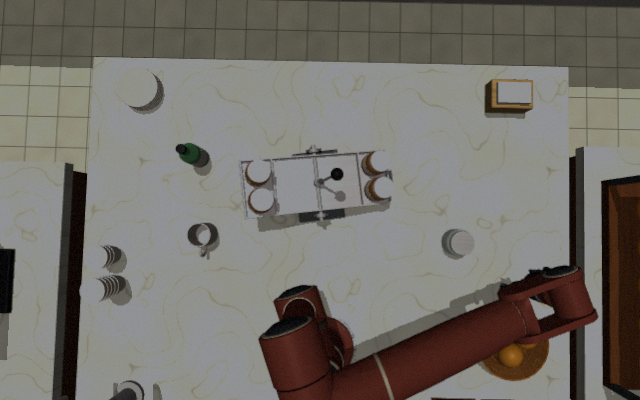

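The scene shows the tray with its -y end (image left in scene, right in top) down. The knob is at (301,194) in scene and (337,174) in top. The sugar jar is at (222,180) in scene, and the mug and bottle are on the +y side. Next I fit the stand pose and check it with an overlay.

```bash
cat > h.py <<'E'
import numpy as np, cv2
from scipy.spatial.transform import Rotation as R
from scipy.optimize import least_squares
from plant import manip
C={n:manip.camera_params(n) for n in("scene","top")}
def proj(n,P):
    c=C[n]; w,x,y,z=c["orientation"]; Rw=R.from_quat([x,y,z,w]).as_matrix()
    P=(np.atleast_2d(P)-c["xyz"])@Rw
    K=np.array([[c["fx"],0,c["cx"]],[0,c["fy"],c["cy"]],[0,0,1.]])
    return cv2.projectPoints(P.reshape(-1,1,3),np.zeros(3),np.zeros(3),K,c["distortion"])[0].reshape(-1,2)
def world(p,L):  # stand frame -> world
    c,s=np.cos(p[2]),np.sin(p[2]); L=np.atleast_2d(L)
    return np.c_[p[0]+c*L[:,0]-s*L[:,1],p[1]+s*L[:,0]+c*L[:,1],L[:,2]]
def deck(L,th): # deck frame -> stand frame
    L=np.atleast_2d(L); c,s=np.cos(th),np.sin(th)
    return np.c_[L[:,0],c*L[:,1]+s*L[:,2],.12-s*L[:,1]+c*L[:,2]]
CORN=np.array([[.09,.24,0],[.09,-.24,0],[-.09,-.24,0],[-.09,.24,0]])
KN=np.array([[0,0,.2]])
E
python3 - <<'E'
from h import *
print(manip.pinch_z)
obs={"top":[(241,161),None,None,(246,218),(337,174)],"scene":[(395,262),(247,258),None,None,(301,194)]}
def res(p):
    W=world(p,deck(np.r_[CORN,KN],-.25)); r=[]
    for n in obs:
        q=proj(n,W)
        r+=[(q[i]-o) for i,o in enumerate(obs[n]) if o is not None]
    return np.ravel(r)
s=least_squares(res,[.5,-.02,0],loss="soft_l1"); print(s.x,res(s.x).round(1))
p=s.x; W=world(p,deck(np.r_[CORN,KN,[[0,0,0]]],-.25)); print(W.round(3))
ims=[]
for n,(x0,y0,w,h) in {"scene":(235,185,165,105),"top":(235,140,165,90)}.items():
    im=cv2.imread(f"pics/{n}0.png"); S=3
    c=cv2.resize(im[y0:y0+h,x0:x0+w],None,fx=S,fy=S,interpolation=cv2.INTER_CUBIC)
    c=cv2.convertScaleAbs(c,alpha=1.5)
    for q in proj(n,W): cv2.drawMarker(c,tuple(int(v) for v in ((q-[x0,y0]+.5)*S)),(0,0,255),0,14,1)
    ims.append(c)
cv2.imwrite("pics/ov.png",np.vstack(ims))
E
```

```text
0.0187
[0.55930793 0.02240919 0.14120791] [-0.6 -0.2  0.5  0.6 -2.3  0.  -4.9 -0.1 -2.9 -0.3  1.1  0.5]
[[ 0.616  0.265  0.179]
 [ 0.681 -0.195  0.061]
 [ 0.503 -0.22   0.061]
 [ 0.437  0.24   0.179]
 [ 0.566 -0.027  0.314]
 [ 0.559  0.022  0.12 ]]
```

View pics/ov.png

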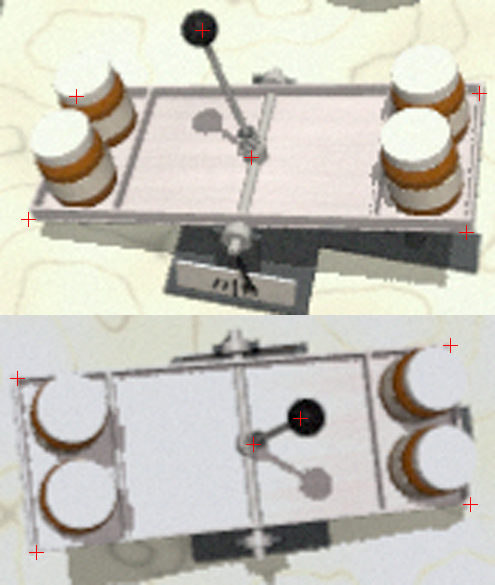

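Run:
```python
from h import *
kn={}
for n,(u,v) in {"scene":(301,194),"top":(337,174)}.items():
    g=cv2.imread(f"pics/{n}0.png").max(2)[v-8:v+9,u-8:u+9].astype(float)
    m=np.clip((110-g)/80,0,1); k,l,st,ce=cv2.connectedComponentsWithStats((m>.5).astype(np.uint8))
    i=1+np.argmax(st[1:,4]); yy,xx=np.nonzero(l==i); kn[n]=(xx.mean()+u-8,yy.mean()+v-8); print(n,kn[n],st[i])
S=lambda x,y:(x/3+235-.17,y/3+185-.17); T=lambda x,y:(x/3+235-.17,(y-315)/3+140-.17)
P=np.r_[CORN,[[.09,0,0],[-.09,0,0]],KN]
obs={"top":[T(20,380),None,None,T(36,549),T(238,365),T(261,523),kn["top"]],"scene":[S(470,224),S(36,215),None,S(484,88),S(245,218),S(270,96),kn["scene"]]}
def res(p,d=0):
    W=world(p,deck(P,-.25)); r=[]
    for n in obs:
        q=proj(n,W)
        r+=[(q[i]-o)*(3 if i==6 else 1) for i,o in enumerate(obs[n]) if o is not None]
    return np.ravel(r)
s=least_squares(res,[.55,0.02,0.1],loss="soft_l1"); print(s.x,res(s.x).round(1).reshape(-1,2))
# free triangulation of knob
f=lambda X:np.ravel([proj(n,X)[0]-kn[n] for n in kn])
t=least_squares(f,[.56,-.02,.31]); print("knob",t.x,f(t.x), "model",world(s.x,deck(KN,-.25)))
```

```text
scene (np.float64(301.14150943396226), np.float64(194.33018867924528)) [  3   3  11  12 106]
top (np.float64(336.3252032520325), np.float64(173.6829268292683)) [  0   2  14  12 123]
[0.55908159 0.02035727 0.14926032] [[-0.6 -0. ]
 [ 0.7  1.4]
 [ 1.9 -1.4]
 [ 1.1  1.2]
 [-2.7  0.9]
 [-1.8  1.7]
 [-3.2  1.4]
 [-2.7  0.9]
 [-4.3  2.1]
 [-2.2 -0.8]
 [ 0.9  0.1]]
knob [ 0.56699539 -0.0302364   0.31397398] [-0.31881251 -0.01062205 -0.28715699  0.09551505] model [[ 0.56643971 -0.02857337  0.31378248]]
```

Run:
```python
from h import *
kn={"scene":(301.14,194.33),"top":(336.7,173.7)}
S=lambda x,y:(x/3+235-.17,y/3+185-.17); T=lambda x,y:(x/3+235-.17,(y-315)/3+140-.17)
obs={"top":[T(20,380),None,None,T(36,549),T(238,365),T(261,523),kn["top"]],"scene":[S(470,224),S(36,215),None,S(484,88),S(245,218),S(270,96),kn["scene"]]}
def res(p):
    D=np.r_[CORN,[[.09,0,0],[-.09,0,0]]]+[0,0,p[4]]
    W=world(p,np.r_[deck(D,-.25),deck(KN,p[3])]); r=[]
    for n in obs:
        q=proj(n,W)
        r+=[(q[i]-o)*(2 if i==6 else 1) for i,o in enumerate(obs[n]) if o is not None]
    return np.ravel(r)
for h in(0,1):
    f=lambda q:res([*q[:4],q[4]*h])
    s=least_squares(f,[.55,0.02,0.1,-.25,.0],loss="soft_l1"); print(s.x.round(4),s.cost,f(s.x).round(1).reshape(-1,2).tolist())
```

```text
[ 0.5568  0.0257  0.1471 -0.2919  0.    ] 12.63725474562558 [[-2.3, 0.5], [-1.1, 2.0], [0.3, -0.7], [-0.6, 1.8], [-0.6, 1.6], [0.0, 1.7], [-1.5, 1.2], [-0.9, 0.9], [-2.5, 2.0], [-0.5, -0.8], [-0.8, 0.1]]
[ 0.5571  0.0267  0.1461 -0.2971  0.0052] 11.695030106437695 [[-2.6, 0.0], [-1.4, 1.7], [0.3, -1.1], [-0.6, 1.7], [-0.7, 1.4], [0.1, 0.9], [-1.8, 0.4], [-0.7, 0.1], [-2.6, 1.2], [-0.5, -1.7], [-0.9, 0.5]]
```

drive_tool(commands="85 0 0 -0.7 -10.2; 85 0 0 -0.7 -10.2; 85 0 0 -0.7 -10.2; 85 0 0 -0.7 -10.2; 85 0 0 -0.7 -10.2; 85 0 0 -0.6 -10.2; 85 0 0 -0.5 -10.4; 85 0 0 0 0")

```text
time: 1.1
tool_pos: [0.2808, -0.5588, 0.3705]
tool_rot: [0.001, 0.655, 0.756, -0.001]
contact_force: [0.4, -0.1, -0.4]
gripper_width: 0.997
```

```bash
cat > rel.py <<'E'
import sys; from h import *
s=manip.state(); w,x,y,z=s["tool_rot"]; M=R.from_quat([x,y,z,w]).as_matrix()
def rel(t): return ((np.array(t)-s["tool_pos"])@M/.03).round(2)
def pr(): print("t",s["time"],"pos",s["tool_pos"].round(4),"x-yaw deg",np.degrees(np.arctan2(M[1,0],M[0,0])).round(2),"tilt",M[2,2].round(5),"F",s["contact_force"].round(2),"w",s["gripper_width"],"q",s["joint_pos"].round(2))
if __name__=="__main__":
    pr()
    if len(sys.argv)>3: print("units",rel([float(a) for a in sys.argv[1:4]]))
E
python3 rel.py .566 -.030 .37
```

```text
t 1.1 pos [ 0.2808 -0.5588  0.3705] x-yaw deg 98.16 tilt -1.0 F [ 0.39 -0.1  -0.41] w 0.9967231318404335 q [-1.22  0.01  1.43 -0.    1.7  -1.37]
units [ 1.610e+01  1.191e+01 -1.000e-02]
```

drive_tool(commands="85 0.6 0.45 0 0; 85 1 0.74 0 0; 85 1 0.74 0 0; 85 1 0.74 0 0; 85 1 0.74 0 0; 85 1 0.74 0 0; 85 1 0.74 0 0; 85 1 0.74 0 0")

```text
time: 2.1
tool_pos: [0.4152, -0.3059, 0.3679]
tool_rot: [-0.001, 0.655, 0.756, 0.0]
contact_force: [0.7, 0.3, -0.6]
gripper_width: 0.993
```

drive_tool(commands="85 1 0.74 0 0; 85 1 0.74 0 0; 85 1 0.74 0 0; 85 1 0.74 0 0; 85 1 0.74 0 0; 85 0.8 0.6 0 0; 85 0.4 0.3 0 0; 85 0 0 0 0")

```text
time: 3.1
tool_pos: [0.5245, -0.1036, 0.3685]
tool_rot: [-0.001, 0.654, 0.757, -0.0]
contact_force: [0.4, -0.5, 0.4]
gripper_width: 0.995
```

```bash
python3 rel.py .566 -.030 .37
python3 - <<'E'
from h import *
for n in("scene","top"):
    cv2.imwrite(f"pics/{n}1.png",manip.grab_frame(n)[...,::-1])
a=cv2.imread("pics/scene1.png")[120:300,220:420]; b=cv2.imread("pics/top1.png")[110:290,220:420]
cv2.imwrite("pics/hov.png",cv2.resize(np.hstack([a,b]),None,fx=2,fy=2,interpolation=cv2.INTER_CUBIC))
E
```

```text
t 3.1 pos [ 0.5245 -0.1036  0.3685] x-yaw deg 98.34 tilt -1.0 F [ 0.41 -0.5   0.39] w 0.9954589154285517 q [-0.33 -0.21  1.63 -0.    1.72 -0.48]
units [ 2.23  1.72 -0.05]
```

View pics/hov.png

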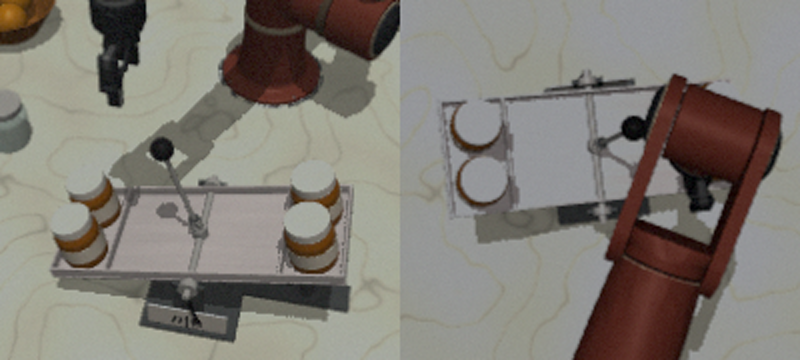

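The gripper hovers clear of everything, short of the knob, with the tray unmoved. I move over the knob and then descend.

drive_tool(commands="85 0.8 0.6 0 0; 85 0.8 0.6 0 0; 85 0.63 0.52 0 0; 85 0 0 0 0; 85 0 0 0 0; 85 0 0 0.5 0; 85 0 0 0 0; 85 0 0 0 0")

```text
time: 4.2
tool_pos: [0.5658, -0.0312, 0.3539]
tool_rot: [-0.0, 0.654, 0.756, -0.0]
contact_force: [0.4, 0.4, -0.0]
gripper_width: 0.997
```

```bash
python3 rel.py .566 -.030 .292
python3 - <<'E'
from h import *
a=manip.grab_frame("scene")[...,::-1]; cv2.imwrite("pics/scene2.png",a)
cv2.imwrite("pics/hov2.png",cv2.resize(a[130:280,230:410],None,fx=4,fy=4,interpolation=cv2.INTER_CUBIC))
E
```

```text
t 4.2 pos [ 0.5658 -0.0312  0.3539] x-yaw deg 98.26 tilt -1.0 F [ 0.41  0.36 -0.04] w 0.9969079312657732 q [-0.19 -0.13  1.59 -0.    1.68 -0.33]
units [0.04 0.01 2.06]
```

View pics/hov2.png

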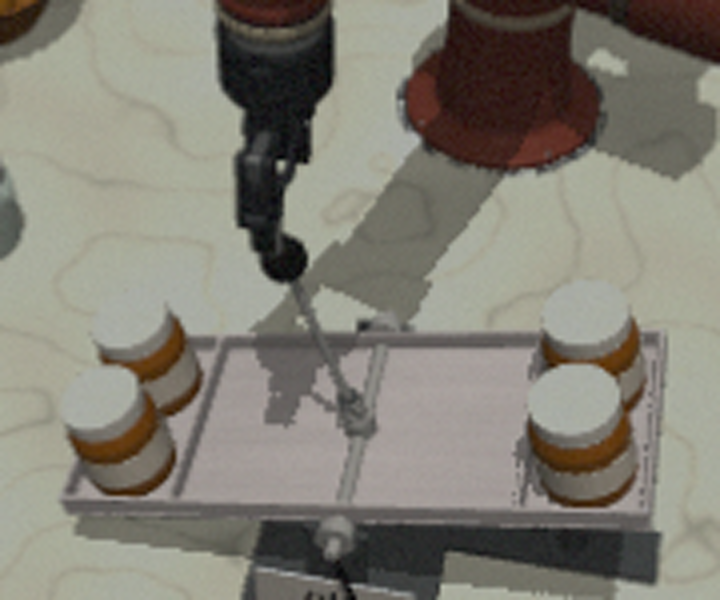

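Front-finger and knob geometry agree with the fit. I descend and close.

drive_tool(commands="85 0.03 0.01 0.7 0; 85 0 0 0.7 0; 85 0 0 0.65 0; 85 0 0 0 0; 60 0 0 0 0; 45 0 0 0 0; 40 0 0 0 0; 40 0 0 0 0")

```text
time: 5.25
tool_pos: [0.5665, -0.0299, 0.2933]
tool_rot: [0.0, 0.654, 0.756, 0.0]
contact_force: [-0.4, 0.3, -0.6]
gripper_width: 0.472
```

```bash
python3 rel.py .566 -.030 .292
python3 - <<'E'
from h import *
for n in ("scene","top"):
  a=manip.grab_frame(n)[...,::-1]; cv2.imwrite(f"pics/{n}3.png",a)
  b=cv2.imread(f"pics/{n}{2 if n=='scene' else 1}.png")
  if n=="scene": print([np.abs(a[v:v+31,u:u+28].astype(int)-b[v:v+31,u:u+28]).mean() for u,v in((246,221),(362,223))])
a=cv2.imread("pics/scene3.png")[150:270,235:405]; 
cv2.imwrite("pics/g3.png",cv2.resize(a,None,fx=4,fy=4,interpolation=cv2.INTER_CUBIC))
E
```

```text
t 5.25 pos [ 0.5665 -0.0299  0.2933] x-yaw deg 98.29 tilt -1.0 F [-0.37  0.32 -0.62] w 0.47205265324581697 q [-0.18 -0.11  1.67 -0.    1.58 -0.33]
units [ 0.   -0.02  0.04]
[np.float64(2.216589861751152), np.float64(2.227726574500768)]
```

View pics/g3.png

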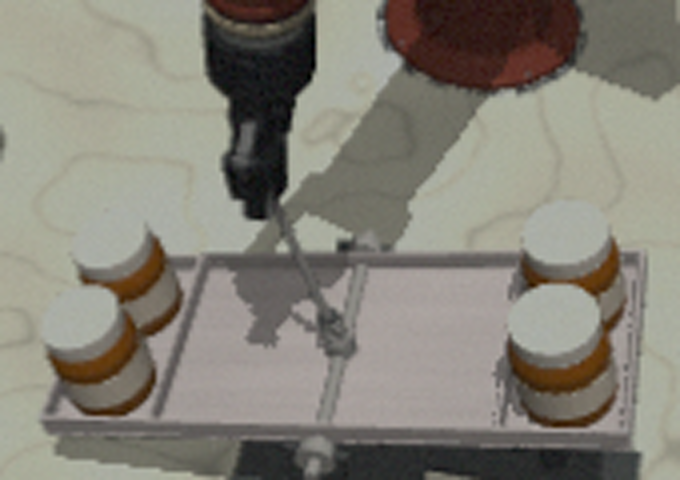

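The knob sits between the fingertips, the rod leaves below them, and the jars have not moved. I close the grip and write the tilt tracker and planner.

drive_tool(commands="30 0 0 0 0; 30 0 0 0 0; 30 0 0 0 0; 30 0 0 0 0; 30 0 0 0 0; 30 0 0 0 0; 30 0 0 0 0; 30 0 0 0 0")

```text
time: 6.35
tool_pos: [0.5659, -0.0303, 0.2933]
tool_rot: [-0.0, 0.654, 0.756, -0.001]
contact_force: [-4.8, -1.9, 4.5]
gripper_width: 0.388
```

```bash
cat > trk.py <<'E'
from h import *
from scipy.optimize import minimize_scalar
PV=np.array([.557,.0262,.147]); YD=np.array([-np.sin(PV[2]),np.cos(PV[2]),0])
GZ=.021
def lean(pos):
    d=np.array(pos)-[PV[0],PV[1],.12]; return np.arctan2(d@YD,d[2]+GZ), np.hypot(d@YD,d[2]+GZ)
G=lambda a:cv2.GaussianBlur(cv2.cvtColor(a,cv2.COLOR_RGB2GRAY).astype(np.float32),(0,0),.8)
JARS=[((246,221,28,31),-.19),((362,223,28,33),.19)]
def theta(img,ref,guess=None):
    out=[]
    for (u,v,w,h),y in JARS:
        P=np.array([[.07,y-.04,0],[.07,y+.04,0],[.07,y+.04,.09],[.07,y-.04,.09]])
        pr=lambda th:proj("scene",world(PV,deck(P,th))).astype(np.float32)
        A=pr(-.25); m=ref[v:v+h,u:u+w]; m=m-m.mean()
        def f(th):
            H=cv2.getPerspectiveTransform(A,pr(th))
            c=cv2.warpPerspective(img,H,(640,400),flags=cv2.INTER_LINEAR|cv2.WARP_INVERSE_MAP)[v:v+h,u:u+w]
            c=c-c.mean(); return -(c*m).sum()/np.sqrt((c*c).sum()*(m*m).sum())
        g=np.linspace(-.3,.25,45); b=g[np.argmin([f(t) for t in g])]
        r=minimize_scalar(f,bounds=(b-.015,b+.015),method="bounded",options=dict(xatol=1e-4)); out+=[r.x,-r.fun]
    return out
E
cat > ref.py <<'E'
from trk import *
fr=[manip.grab_frame("scene") for _ in range(3)]
cv2.imwrite("pics/ref.png",np.mean(fr,0).round().astype(np.uint8)[...,::-1])
ref=G(cv2.imread("pics/ref.png")[...,::-1])
for f in fr: print(np.round(theta(G(f),ref),4))
s=manip.state(); print(s["time"],s["tool_pos"],s["contact_force"],s["ft_torque"],s["gripper_width"],lean(s["tool_pos"]))
E
python3 ref.py
```

```text
[-0.2501  0.9999 -0.2502  0.9999]
[-0.2501  0.9999 -0.2502  0.9999]
[-0.2502  0.9999 -0.25    0.9999]
6.5 [ 0.56588809 -0.03028555  0.2933345 ] [-5.26653013 -2.03228478  4.2015478 ] [-0.41910228  0.97546185  0.03541219] 0.3875504610940983 (np.float64(-0.2861508647887016), np.float64(0.2025715772546475))
```

drive_tool(commands="30 0.19 0 -0.05 0; 30 0.19 0 -0.05 0; 30 0.19 0 -0.04 0; 30 0.2 0 -0.04 0; 30 0.19 0 -0.03 0; 30 0.2 0 -0.02 0; 30 0.19 0 -0.02 0; 30 0.2 0 -0.01 0")

```text
time: 7.65
tool_pos: [0.5595, 0.0169, 0.2996]
tool_rot: [-0.001, 0.654, 0.756, 0.0]
contact_force: [0.2, 0.4, -0.1]
gripper_width: 0.351
```

```bash
python3 plan.py ramp 0.07; python3 -c "
import cv2;a=cv2.imread('pics/last.png')[150:270,235:405];cv2.imwrite('pics/g4.png',cv2.resize(a,None,fx=4,fy=4,interpolation=2))"
```

```text
meas [(7.65, np.float64(-0.2497)), (7.7, np.float64(-0.2498)), (7.75, np.float64(-0.2503))] L/R [-0.25  1.   -0.25  1.  ]
t 7.8 lean meas -0.0498 cmd -0.0498 r 0.2016 F [ 0.9  0.5 -0.5] w 0.354
leans [-0.035 -0.02  -0.005  0.01   0.025  0.04   0.055  0.07 ]
30 0.1 0 -0.01 0; 30 0.1 0 0 0; 30 0.1 0 -0 0; 30 0.1 0 -0 0; 30 0.1 0 0 0; 30 0.1 0 0 0; 30 0.1 0 0.01 0; 30 0.1 0 0.01 0
```

View pics/g4.png

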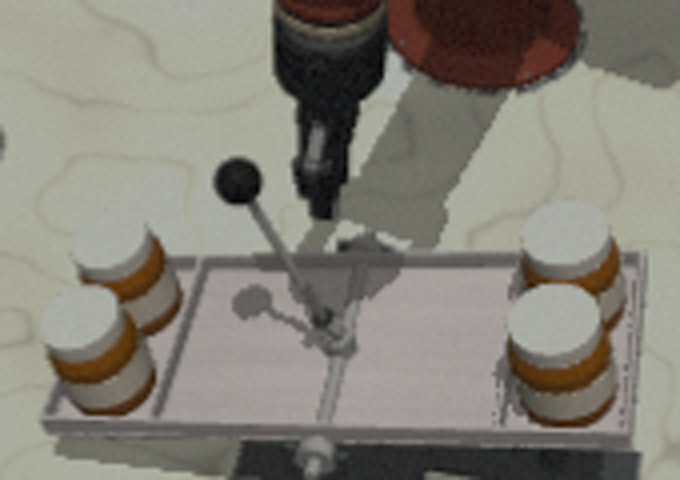

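The picture shows that the knob slipped out of the grip. It is now free at about (238,180) in the crop, with the fingers to its right, and the tray is still on its rest. I check where the knob settles and where the finger really was relative to it.

```bash
rm st.json
cat > kn.py <<'E'
from trk import *
def knob(a,u0=270,u1=330,v0=180,v1=215):
    g=a[v0:v1,u0:u1].max(2); l=cv2.connectedComponentsWithStats((g<75).astype(np.uint8))
    return [(np.round(l[3][i]+[u0,v0],2),l[2][i].tolist()) for i in range(1,l[0]) if l[2][i][4]>40]
if __name__=="__main__":
    for i in range(4): a=manip.grab_frame("scene"); print(manip.state()["time"],knob(a))
    for L in(-.25,-.29,-.33,-.37,-.41): print(L,world(PV,deck(KN,L)).round(4),proj("scene",world(PV,deck(KN,L))).round(1))
E
python3 kn.py
python3 - <<'E'
from h import *
T=np.array([.5665,-.0299,.2933]); J=np.array([.99,.147,0])
for x in(.0,.018,.022,.03): print(x,[proj("scene",T+J*x+[0,0,dz]).round(1)[0].tolist() for dz in(0,.01,.02)])
for n in("scene0","scene2"):
    import kn; print(n,kn.knob(cv2.imread(f"pics/{n}.png")))
E
```

```text
7.85 [(array([315.6 , 191.14]), [38, 0, 16, 25, 245]), (array([293.95, 195.21]), [19, 10, 11, 11, 104])]
7.9 [(array([315.48, 191.02]), [38, 0, 16, 25, 246]), (array([296.9 , 194.81]), [22, 9, 11, 12, 102])]
7.95 [(array([315.42, 191.05]), [38, 0, 16, 25, 245]), (array([301.06, 194.35]), [26, 9, 11, 12, 104])]
8.0 [(array([312.09, 191.85]), [29, 0, 25, 25, 339])]
-0.25 [[ 0.5642 -0.0227  0.3138]] [[303.6 194.4]]
-0.29 [[ 0.5654 -0.0304  0.3116]] [[301.  194.5]]
-0.33 [[ 0.5665 -0.0379  0.3092]] [[298.5 194.7]]
-0.37 [[ 0.5676 -0.0453  0.3065]] [[296.  194.9]]
-0.41 [[ 0.5687 -0.0527  0.3034]] [[293.6 195.3]]
0.0 [[301.2, 199.0], [301.1, 196.7], [301.0, 194.4]]
0.018 [[299.8, 203.5], [299.7, 201.2], [299.6, 198.9]]
0.022 [[299.5, 204.5], [299.4, 202.2], [299.3, 199.9]]
0.03 [[298.9, 206.5], [298.8, 204.2], [298.7, 201.9]]
scene0 [(array([301.13, 194.35]), [26, 9, 11, 13, 110])]
scene2 [(array([297.68, 189.44]), [19, 0, 18, 21, 219])]
```

The knob is still swinging freely. The contact pushed the tool up and the opening was 33 mm instead of 36 mm. Both indicate the pads were about 8 mm too high, because they set back when partly open. I open, let the knob settle, go back in lower and regrip.

drive_tool(commands="85 0 0 0 0; 85 0 0 0 0; 85 0 0 0 0; 85 0 0 0 0; 85 0 0 0 0; 85 0 0 0 0; 85 0 0 0 0; 85 0 0 0 0")

```text
time: 9.0
tool_pos: [0.5596, 0.0161, 0.3006]
tool_rot: [-0.0, 0.654, 0.756, -0.0]
contact_force: [-0.7, -0.2, 0.1]
gripper_width: 0.992
```

```bash
python3 kn.py | head -4; python3 rel.py .5655 -.0304 .284
```

```text
9.05 [(array([313.87, 192.33]), [37, 0, 17, 29, 313]), (array([300.09, 194.48]), [25, 9, 11, 12, 107])]
9.1 [(array([313.91, 192.18]), [37, 0, 17, 29, 311]), (array([299.99, 194.51]), [25, 9, 11, 12, 108])]
9.15 [(array([313.88, 192.34]), [37, 0, 17, 29, 313]), (array([300.08, 194.46]), [25, 9, 11, 12, 109])]
9.2 [(array([310.42, 192.92]), [25, 0, 29, 29, 426])]
t 9.2 pos [0.5596 0.0161 0.3006] x-yaw deg 98.29 tilt -1.0 F [-0.19 -0.26  0.23] w 0.9952565822377812 q [-0.1  -0.13  1.68  0.    1.6  -0.25]
units [-1.56 -0.03  0.55]
```

drive_tool(commands="85 -0.5 0 0.55 0; 85 -0.6 -0.03 0 0; 85 -0.46 0 0 0; 85 0 0 0 0; 50 0 0 0 0; 30 0 0 0 0; 30 0 0 0 0; 30 0 0 0 0")

```text
time: 10.2
tool_pos: [0.5658, -0.0301, 0.2846]
tool_rot: [0.001, 0.654, 0.757, 0.0]
contact_force: [0.8, -0.5, 1.1]
gripper_width: 0.394
```

```bash
python3 ref.py
```

```text
[-0.2497  0.9999 -0.25    0.9999]
[-0.2503  0.9999 -0.2498  0.9999]
[-0.2497  0.9999 -0.2497  0.9999]
10.35 [ 0.56576202 -0.03025751  0.28452817] [1.06676823 0.25975481 1.28575779] [-0.01424222 -0.26664248  0.0454983 ] 0.39818236092967235 (np.float64(-0.2987274204500288), np.float64(0.19412564452724204))
```

drive_tool(commands="15 0 0 0 0; 0 0 0 0 0; 0 0 0 0 0; 0 0 0 0 0; 0 0 0 0 0; 0 0 0 0 0; 0 0 0 0 0; 0 0 0 0 0")

```text
time: 11.35
tool_pos: [0.5657, -0.0304, 0.2844]
tool_rot: [0.0, 0.654, 0.756, 0.0]
contact_force: [3.3, -0.5, 4.8]
gripper_width: 0.397
```

```bash
python3 ref.py; python3 -c "
import cv2;a=cv2.imread('pics/ref.png')[165:225,260:340];b=cv2.imread('pics/scene3.png')[165:225,260:340];a=cv2.hconcat([a,b]);cv2.imwrite('pics/g5.png',cv2.convertScaleAbs(cv2.resize(a,None,fx=5,fy=5,interpolation=2),alpha=2.5,beta=10))"
```

```text
[-0.2502  0.9999 -0.2498  0.9999]
[-0.2498  0.9999 -0.2498  0.9999]
[-0.2501  0.9999 -0.2502  0.9999]
11.5 [ 0.56570767 -0.03040064  0.28446654] [3.14419168 0.10134717 4.44345737] [-0.10981878 -0.73511907  0.01836474] 0.3909673233526302 (np.float64(-0.29947877578840953), np.float64(0.194106122672918))
```

View pics/g5.png

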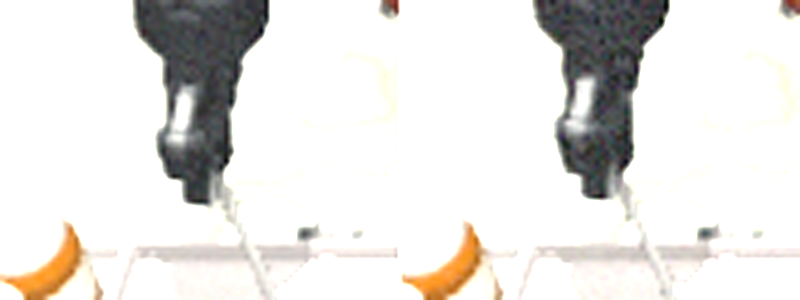

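The pads bracket the knob symmetrically, and their tips extend below its bottom. I test with a small move and watch the opening for slip.

```bash
python3 plan.py ramp -0.2
```

```text
meas [(11.5, np.float64(-0.2499)), (11.55, np.float64(-0.2497)), (11.6, np.float64(-0.2499))] L/R [-0.25  1.   -0.25  1.  ]
t 11.65 lean meas -0.2995 cmd -0.2995 r 0.1941 F [ 4.7 -1.2  4.3] w 0.393
leans [-0.287 -0.275 -0.262 -0.25  -0.237 -0.225 -0.212 -0.2  ]
30 0.08 0 -0.02 0; 30 0.08 0 -0.03 0; 30 0.08 0 -0.02 0; 30 0.08 0 -0.02 0; 30 0.08 0 -0.02 0; 30 0.08 0 -0.02 0; 30 0.08 0 -0.02 0; 30 0.08 0 -0.01 0
```

```bash
rm st.json; sed -i 's/^GZ=.*/GZ=.0275/; ' trk.py; sed -i 's/f"30 /f"0 /' plan.py; python3 plan.py ramp -0.2
```

```text
meas [(11.65, np.float64(-0.2501)), (11.7, np.float64(-0.2498)), (11.75, np.float64(-0.2498))] L/R [-0.25  1.   -0.25  1.  ]
t 11.8 lean meas -0.29 cmd -0.29 r 0.2003 F [ 4.7 -2.   5. ] w 0.398
leans [-0.279 -0.267 -0.256 -0.245 -0.234 -0.222 -0.211 -0.2  ]
0 0.07 0 -0.02 0; 0 0.07 0 -0.02 0; 0 0.08 0 -0.02 0; 0 0.07 0 -0.02 0; 0 0.07 0 -0.02 0; 0 0.07 0 -0.01 0; 0 0.08 0 -0.02 0; 0 0.07 0 -0.02 0
```

drive_tool(commands="0 0.07 0 -0.02 0; 0 0.07 0 -0.02 0; 0 0.08 0 -0.02 0; 0 0.07 0 -0.02 0; 0 0.07 0 -0.02 0; 0 0.07 0 -0.01 0; 0 0.08 0 -0.02 0; 0 0.07 0 -0.02 0")

```text
time: 12.8
tool_pos: [0.5633, -0.0136, 0.2891]
tool_rot: [0.001, 0.654, 0.756, -0.0]
contact_force: [6.1, -2.2, 4.6]
gripper_width: 0.395
```

```bash
python3 plan.py ramp -0.05
```

```text
meas [(12.8, np.float64(-0.25)), (12.85, np.float64(-0.2497)), (12.9, np.float64(-0.2498))] L/R [-0.25  1.   -0.25  1.  ]
t 12.95 lean meas -0.2023 cmd -0.2001 r 0.2007 F [ 5.7 -1.6  5.9] w 0.397
leans [-0.181 -0.163 -0.144 -0.125 -0.106 -0.088 -0.069 -0.05 ]
0 0.12 0 -0.02 0; 0 0.13 0 -0.02 0; 0 0.12 0 -0.02 0; 0 0.12 0 -0.02 0; 0 0.13 0 -0.01 0; 0 0.12 0 -0.01 0; 0 0.13 0 -0.01 0; 0 0.12 0 -0.01 0
```

Grip held at 0.397. I carry on.

drive_tool(commands="0 0.12 0 -0.02 0; 0 0.13 0 -0.02 0; 0 0.12 0 -0.02 0; 0 0.12 0 -0.02 0; 0 0.13 0 -0.01 0; 0 0.12 0 -0.01 0; 0 0.13 0 -0.01 0; 0 0.12 0 -0.01 0")

```text
time: 13.95
tool_pos: [0.5591, 0.0165, 0.2924]
tool_rot: [0.001, 0.652, 0.758, 0.0]
contact_force: [6.3, -1.1, 4.7]
gripper_width: 0.391
```

```bash
python3 plan.py ramp 0.08
```

```text
meas [(13.95, np.float64(-0.2502)), (14.0, np.float64(-0.25)), (14.05, np.float64(-0.2503))] L/R [-0.25  1.   -0.25  1.  ]
t 14.1 lean meas -0.0495 cmd -0.0504 r 0.2002 F [ 5.1 -1.4  4.1] w 0.398
leans [-0.034 -0.018 -0.002  0.015  0.031  0.047  0.064  0.08 ]
0 0.11 0 -0 0; 0 0.11 0 -0.01 0; 0 0.11 0 0 0; 0 0.1 0 0 0; 0 0.11 0 0 0; 0 0.11 0 0.01 0; 0 0.11 0 0.01 0; 0 0.11 0 0 0
```

drive_tool(commands="0 0.11 0 0 0; 0 0.11 0 -0.01 0; 0 0.11 0 0 0; 0 0.1 0 0 0; 0 0.11 0 0 0; 0 0.11 0 0.01 0; 0 0.11 0 0.01 0; 0 0.11 0 0 0")

```text
time: 15.1
tool_pos: [0.5554, 0.0421, 0.2919]
tool_rot: [0.001, 0.654, 0.757, 0.0]
contact_force: [6.2, -0.7, 2.9]
gripper_width: 0.395
```

```bash
python3 plan.py ramp 0.18
```

```text
meas [(15.1, np.float64(-0.2499)), (15.15, np.float64(-0.25)), (15.2, np.float64(-0.2497))] L/R [-0.25  1.   -0.25  1.  ]
t 15.25 lean meas 0.0802 cmd 0.0801 r 0.2001 F [ 7.1 -0.2  4. ] w 0.391
leans [0.093 0.105 0.118 0.13  0.143 0.155 0.168 0.18 ]
0 0.08 0 0.01 0; 0 0.09 0 0.01 0; 0 0.08 0 0.01 0; 0 0.08 0 0.01 0; 0 0.08 0 0.01 0; 0 0.09 0 0.01 0; 0 0.08 0 0.02 0; 0 0.08 0 0.01 0
```

drive_tool(commands="0 0.08 0 0.01 0; 0 0.09 0 0.01 0; 0 0.08 0 0.01 0; 0 0.08 0 0.01 0; 0 0.08 0 0.01 0; 0 0.09 0 0.01 0; 0 0.08 0 0.02 0; 0 0.08 0 0.01 0")

```text
time: 16.25
tool_pos: [0.5527, 0.0617, 0.2894]
tool_rot: [0.001, 0.653, 0.757, 0.0]
contact_force: [8.7, 0.1, 3.7]
gripper_width: 0.393
```

```bash
cp st.json st_bak.json; python3 plan.py ramp 0.27
```

```text
meas [(16.25, np.float64(-0.25)), (16.3, np.float64(-0.2502)), (16.35, np.float64(-0.2499))] L/R [-0.25  1.   -0.25  1.  ]
t 16.4 lean meas 0.1796 cmd 0.1801 r 0.2001 F [ 7.3 -1.1  4.1] w 0.394
leans [0.191 0.203 0.214 0.225 0.236 0.248 0.259 0.27 ]
0 0.07 0 0.01 0; 0 0.08 0 0.02 0; 0 0.07 0 0.01 0; 0 0.07 0 0.02 0; 0 0.08 0 0.02 0; 0 0.07 0 0.01 0; 0 0.07 0 0.02 0; 0 0.07 0 0.02 0
```

drive_tool(commands="0 0.07 0 0.01 0; 0 0.08 0 0.02 0; 0 0.07 0 0.01 0; 0 0.07 0 0.02 0; 0 0.08 0 0.02 0; 0 0.07 0 0.01 0; 0 0.07 0 0.02 0; 0 0.07 0 0.02 0")

```text
time: 17.4
tool_pos: [0.5503, 0.0787, 0.2853]
tool_rot: [0.001, 0.654, 0.757, 0.0]
contact_force: [8.0, -0.5, 3.7]
gripper_width: 0.388
```

```bash
cp st.json st_bak.json; python3 plan.py ramp 0.36
```

```text
meas [(17.4, np.float64(-0.2452)), (17.45, np.float64(-0.2435)), (17.5, np.float64(-0.2414))] L/R [-0.241  0.996 -0.242  0.997]
t 17.55 lean meas 0.2681 cmd 0.2693 r 0.1999 F [ 9.  -0.3  3.3] w 0.391
est th -0.2377 w 0.0677 m 0.0948 rms 0.0002  m/ks 0.182
leans [0.281 0.292 0.303 0.315 0.326 0.337 0.349 0.36 ]
0 0.07 0 0.02 0; 0 0.07 0 0.02 0; 0 0.08 0 0.03 0; 0 0.07 0 0.02 0; 0 0.07 0 0.02 0; 0 0.07 0 0.03 0; 0 0.07 0 0.02 0; 0 0.07 0 0.03 0
```

```bash
cp st_bak.json st.json; python3 plan.py mpc 0.0 2.5
```

```text
meas [(17.55, np.float64(-0.2385)), (17.6, np.float64(-0.235)), (17.65, np.float64(-0.2309))] L/R [-0.229  0.99  -0.233  0.996]
t 17.7 lean meas 0.2677 cmd 0.2693 r 0.1999 F [ 7.1 -0.2  3.5] w 0.39
est th -0.2260 w 0.0989 m 0.0954 rms 0.0001  m/ks 0.183
pred th [-0.212 -0.197 -0.187 -0.18  -0.175 -0.17  -0.162 -0.15 ] w [0.12 0.11 0.07 0.05 0.04 0.05 0.07 0.11] max|w| 0.16
leans [0.21  0.184 0.188 0.209 0.233 0.251 0.257 0.252]
0 -0.38 0 -0.09 0; 0 -0.18 0 -0.04 0; 0 0.03 0 0.01 0; 0 0.14 0 0.03 0; 0 0.16 0 0.03 0; 0 0.11 0 0.03 0; 0 0.04 0 0.01 0; 0 -0.03 0 -0.01 0
```

drive_tool(commands="0 -0.38 0 -0.09 0; 0 -0.18 0 -0.04 0; 0 0.03 0 0.01 0; 0 0.14 0 0.03 0; 0 0.16 0 0.03 0; 0 0.11 0 0.03 0; 0 0.04 0 0.01 0; 0 -0.03 0 -0.01 0")

```text
time: 18.7
tool_pos: [0.5507, 0.0756, 0.2862]
tool_rot: [0.001, 0.654, 0.757, 0.0]
contact_force: [8.3, 0.3, 3.6]
gripper_width: 0.39
```

```bash
cp st.json st_bak.json; python3 plan.py mpc 0.0 2.0
```

```text
meas [(18.7, np.float64(-0.1865)), (18.75, np.float64(-0.1835)), (18.8, np.float64(-0.1817))] L/R [-0.179  0.922 -0.185  0.958]
t 18.85 lean meas 0.2512 cmd 0.2522 r 0.2 F [ 8.6 -0.6  3.9] w 0.391
est th -0.1769 w 0.0756 m 0.0971 rms 0.0018  m/ks 0.187
pred th [-0.166 -0.154 -0.144 -0.134 -0.125 -0.114 -0.102 -0.087] w [0.09 0.09 0.08 0.07 0.08 0.09 0.11 0.12] max|w| 0.13
leans [0.219 0.205 0.209 0.22  0.23  0.234 0.23  0.218]
0 -0.22 0 -0.05 0; 0 -0.09 0 -0.02 0; 0 0.03 0 0.01 0; 0 0.07 0 0.01 0; 0 0.07 0 0.02 0; 0 0.02 0 0 0; 0 -0.03 0 -0 0; 0 -0.07 0 -0.02 0
```

drive_tool(commands="0 -0.22 0 -0.05 0; 0 -0.09 0 -0.02 0; 0 0.03 0 0.01 0; 0 0.07 0 0.01 0; 0 0.07 0 0.02 0; 0 0.02 0 0 0; 0 -0.03 0 0 0; 0 -0.07 0 -0.02 0")

```text
time: 19.85
tool_pos: [0.5516, 0.0693, 0.2878]
tool_rot: [0.001, 0.654, 0.757, 0.001]
contact_force: [7.4, 1.3, 3.8]
gripper_width: 0.391
```

```bash
cp st.json st_bak.json; WIN=2.6 python3 plan.py mpc 0.0 1.8
```

```text
meas [(19.85, np.float64(-0.0957)), (19.9, np.float64(-0.0907)), (19.95, np.float64(-0.0867))] L/R [-0.087  0.76  -0.087  0.9  ]
t 20.0 lean meas 0.2184 cmd 0.2183 r 0.2001 F [7.5 0.7 4.1] w 0.396
est th -0.0795 w 0.1195 m 0.0975 rms 0.0007  m/ks 0.187
pred th [-0.064 -0.05  -0.042 -0.037 -0.036 -0.035 -0.034 -0.031] w [0.12 0.1  0.06 0.02 0.01 0.01 0.02 0.03] max|w| 0.12
leans [0.169 0.148 0.154 0.173 0.194 0.208 0.213 0.21 ]
0 -0.32 0 -0.06 0; 0 -0.14 0 -0.03 0; 0 0.04 0 0.01 0; 0 0.13 0 0.02 0; 0 0.13 0 0.03 0; 0 0.1 0 0.02 0; 0 0.03 0 0 0; 0 -0.02 0 -0 0
```

drive_tool(commands="0 -0.32 0 -0.06 0; 0 -0.14 0 -0.03 0; 0 0.04 0 0.01 0; 0 0.13 0 0.02 0; 0 0.13 0 0.03 0; 0 0.1 0 0.02 0; 0 0.03 0 0 0; 0 -0.02 0 0 0")

```text
time: 21.0
tool_pos: [0.5518, 0.068, 0.2881]
tool_rot: [0.001, 0.654, 0.757, 0.001]
contact_force: [8.0, 1.7, 4.4]
gripper_width: 0.389
```

```bash
cp st.json st_bak.json; WIN=2.6 python3 plan.py mpc 0.0 1.2; python3 -c "
import cv2;a=cv2.imread('pics/last.png')[150:300,230:410];cv2.imwrite('pics/g6.png',cv2.resize(a,None,fx=4,fy=4,interpolation=2))"
```

```text
meas [(21.0, np.float64(-0.043)), (21.05, np.float64(-0.042)), (21.1, np.float64(-0.0392))] L/R [-0.038  0.698 -0.041  0.875]
t 21.15 lean meas 0.2114 cmd 0.2107 r 0.2001 F [8.1 1.2 4. ] w 0.389
est th -0.0391 w 0.0260 m 0.0982 rms 0.0008  m/ks 0.189
pred th [-0.035 -0.03  -0.025 -0.02  -0.015 -0.011 -0.007 -0.004] w [0.04 0.04 0.04 0.04 0.04 0.03 0.03 0.02] max|w| 0.04
leans [0.202 0.197 0.193 0.191 0.188 0.186 0.183 0.182]
0 -0.05 0 -0.01 0; 0 -0.04 0 -0.01 0; 0 -0.02 0 -0 0; 0 -0.02 0 -0.01 0; 0 -0.02 0 -0 0; 0 -0.01 0 -0 0; 0 -0.02 0 -0.01 0; 0 -0.01 0 0 0
```

View pics/g6.png

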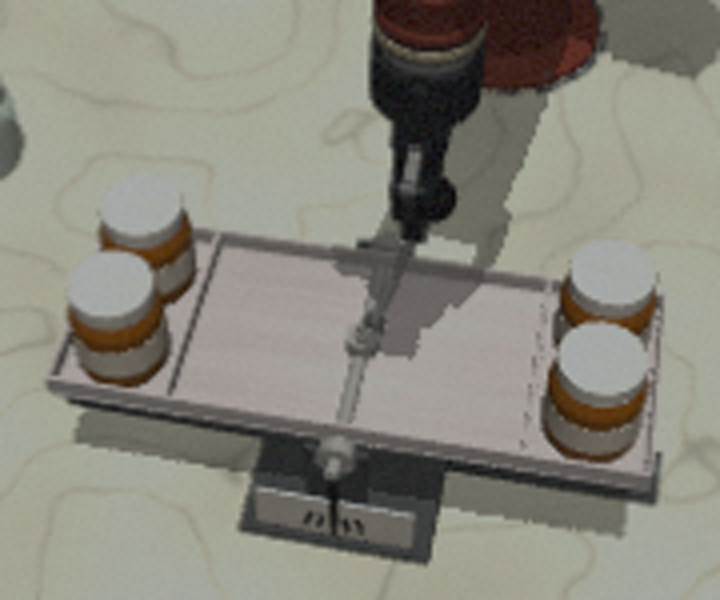

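The knob is held, and the pointer sits at the centre of the marks (335,525), so the tray is nearly level. I continue the hold.

drive_tool(commands="0 -0.05 0 -0.01 0; 0 -0.04 0 -0.01 0; 0 -0.02 0 0 0; 0 -0.02 0 -0.01 0; 0 -0.02 0 0 0; 0 -0.01 0 0 0; 0 -0.02 0 -0.01 0; 0 -0.01 0 0 0")

```text
time: 22.15
tool_pos: [0.5526, 0.0624, 0.2893]
tool_rot: [0.0, 0.654, 0.757, 0.001]
contact_force: [8.2, 0.8, 3.9]
gripper_width: 0.388
```

```bash
WIN=2.6 python3 plan.py mpc 0.0 1.2
```

```text
meas [(22.15, np.float64(0.0253)), (22.2, np.float64(0.0277)), (22.25, np.float64(0.0312))] L/R [0.02  0.555 0.042 0.833]
t 22.3 lean meas 0.1833 cmd 0.1816 r 0.2002 F [7.1 2.4 3.5] w 0.392
est th 0.0350 w 0.0702 m 0.0966 rms 0.0005  m/ks 0.186
pred th [0.044 0.05  0.05  0.045 0.035 0.025 0.014 0.006] w [ 0.07  0.03 -0.02 -0.06 -0.08 -0.09 -0.08 -0.06] max|w| 0.09
leans [0.136 0.116 0.122 0.143 0.169 0.191 0.205 0.211]
0 -0.3 0 -0.05 0; 0 -0.13 0 -0.01 0; 0 0.04 0 0 0; 0 0.14 0 0.02 0; 0 0.17 0 0.03 0; 0 0.14 0 0.02 0; 0 0.1 0 0.02 0; 0 0.03 0 0.01 0
```

drive_tool(commands="0 -0.3 0 -0.05 0; 0 -0.13 0 -0.01 0; 0 0.04 0 0 0; 0 0.14 0 0.02 0; 0 0.17 0 0.03 0; 0 0.14 0 0.02 0; 0 0.1 0 0.02 0; 0 0.03 0 0.01 0")

```text
time: 23.3
tool_pos: [0.5518, 0.0682, 0.2881]
tool_rot: [0.001, 0.654, 0.757, 0.001]
contact_force: [7.3, 0.5, 4.0]
gripper_width: 0.39
```

```bash
WIN=2.6 python3 plan.py mpc 0.0 1.2;  python3 - <<'E'
import cv2,numpy as np
a=cv2.imread('pics/last.png'); r=cv2.imread('pics/ref.png')
c=np.vstack([np.hstack([r[205:275,235:405]]),a[205:275,235:405]]); cv2.imwrite('pics/g7.png',cv2.resize(c,None,fx=4,fy=4,interpolation=2))
E
```

```text
meas [(23.3, np.float64(0.0468)), (23.35, np.float64(0.0489)), (23.4, np.float64(0.0556))] L/R [0.044 0.519 0.067 0.828]
t 23.45 lean meas 0.2123 cmd 0.2107 r 0.2 F [7.4 0.5 4. ] w 0.39
est th 0.0547 w 0.0533 m 0.0941 rms 0.0017  m/ks 0.181
pred th [0.063 0.071 0.072 0.065 0.053 0.037 0.022 0.01 ] w [ 0.08  0.04 -0.02 -0.08 -0.11 -0.12 -0.11 -0.09] max|w| 0.12
leans [0.131 0.09  0.09  0.117 0.152 0.184 0.206 0.216]
0 -0.53 0 -0.09 0; 0 -0.26 0 -0.03 0; 0 -0 0 -0 0; 0 0.17 0 0.02 0; 0 0.24 0 0.03 0; 0 0.21 0 0.03 0; 0 0.14 0 0.03 0; 0 0.07 0 0.02 0
```

View pics/g7.png

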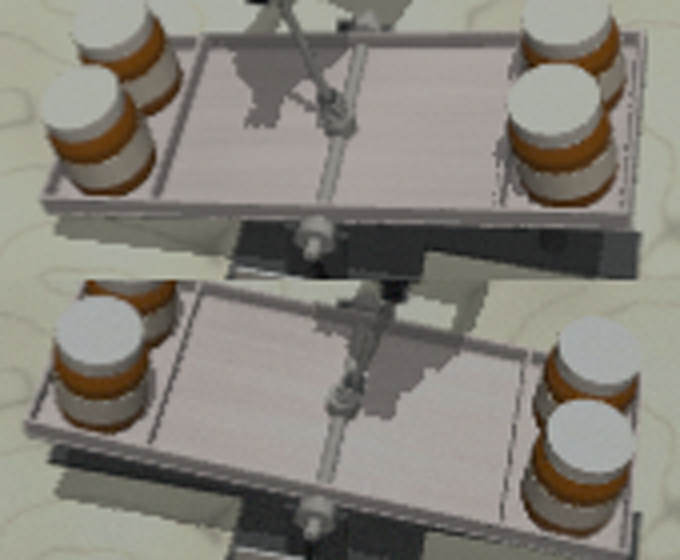

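Run:
```python
from trk import *
for th in(-.25,0,.03,.06,.09):
    print(th,proj("scene",world(PV,deck(CORN[:2],th))).round(1).tolist(), proj("scene",world(PV,deck([[.07,-.19,.05],[.07,.19,.05]],th))).round(1).tolist())
```

```text
-0.25 [[391.7, 261.3], [245.5, 257.8]] [[255.6, 244.1], [373.2, 245.5]]
0 [[391.2, 272.4], [240.8, 247.1]] [[255.8, 235.3], [377.5, 255.2]]
0.03 [[390.8, 273.6], [240.5, 245.8]] [[256.1, 234.3], [377.8, 256.3]]
0.06 [[390.3, 274.8], [240.3, 244.5]] [[256.4, 233.3], [377.9, 257.5]]
0.09 [[389.8, 276.0], [240.1, 243.2]] [[256.8, 232.3], [378.0, 258.6]]
```

The corner check gives about +0.053, which agrees with the tracker. The model over-predicts the return, so before moving I fit its parameters to the logged history. No sim time passes.

```bash
cat > fit.py <<'E'
import json,numpy as np; from scipy.optimize import least_squares
S=json.load(open("st.json")); H=np.array(S["h"]); H=H[H[:,0]>17.3]; K=np.array(S["k"])
def sim(p,ts):
    th,w,m,I,KG,LAG,mag=p; out=[];t=ts[0]
    for te in ts:
        while t<te-1e-9:
            d=min(.0125,te-t); a=(KG*th-m+.52*(np.interp(t+d/2-LAG,K[:,0],K[:,1])-th)-.01*w)/I; w+=a*d; th+=w*d; t+=d
        out.append(th)
    return np.array(out)
x0=np.array([-.245,.03,.1,.078,.63,.05,0]); sd=np.array([.1,.1,.1,.006,.04,.04,.05])
for fr in([2],[2,5],[2,3,4,5],[2,3,4,5,6]):
    fr=[0,1]+fr
    def f(q):
        p=x0.copy(); p[fr]=q; b=1+p[6]*(H[:,1]+.25)
        return np.r_[(sim(p,H[:,0])-(-.25+(H[:,1]+.25)*(1+p[6])))/.003,((p-x0)/sd)[2:]]
    s=least_squares(f,x0[fr]); print(fr,s.x.round(4),"cost",round(s.cost,1),(f(s.x)[:len(H)]*.003).round(4)[::3])
E
python3 fit.py
```

```text
[0, 1, 2] [-0.2359  0.0407  0.0968] cost 44.2 [ 0.0026 -0.0048 -0.0088  0.0024  0.0106  0.0006]
[0, 1, 2, 5] [-0.2359  0.0411  0.0968  0.0473] cost 44.2 [ 0.0026 -0.0049 -0.0087  0.0023  0.0107  0.0006]
[0, 1, 2, 3, 4, 5] [-0.2395  0.0734  0.0953  0.0799  0.6478  0.024 ] cost 10.7 [-0.001   0.0039 -0.0045 -0.0025  0.0025  0.0016]
[0, 1, 2, 3, 4, 5, 6] [-0.2399  0.071   0.0943  0.0801  0.6527  0.0285 -0.0329] cost 10.5 [-0.001   0.0038 -0.0044 -0.0025  0.0024  0.0016]
```

drive_tool(commands="0 -0.65 0 -0.11 0; 0 -0.24 0 -0.02 0; 0 0.11 0 0.01 0; 0 0.28 0 0.03 0; 0 0.29 0 0.05 0; 0 0.2 0 0.04 0; 0 0.08 0 0.02 0; 0 -0.01 0 -0.01 0")

```text
time: 24.45
tool_pos: [0.5515, 0.0699, 0.2877]
tool_rot: [0.001, 0.653, 0.757, 0.001]
contact_force: [8.1, 0.8, 3.5]
gripper_width: 0.385
```

```bash
cp st.json st_bak.json; WIN=2.6 python3 plan.py mpc 0.0 1.2
```

```text
meas [(24.45, np.float64(0.0451)), (24.5, np.float64(0.0462)), (24.55, np.float64(0.0486)), (24.6, np.float64(0.0519))] L/R [0.052 0.999 0.052 0.999]
t 24.65 lean meas 0.2208 cmd 0.2198 r 0.2 F [7.7 1.1 4.1] w 0.391
est th 0.0563 w 0.0884 m 0.0928 rms 0.0011  m/ks 0.178
pred th [0.069 0.077 0.073 0.06  0.043 0.025 0.011 0.002] w [ 0.1   0.03 -0.06 -0.13 -0.15 -0.13 -0.1  -0.06] max|w| 0.15
leans [0.089 0.04  0.062 0.118 0.175 0.212 0.227 0.224]
0 -0.86 0 -0.13 0; 0 -0.33 0 -0.02 0; 0 0.15 0 0.01 0; 0 0.37 0 0.03 0; 0 0.37 0 0.05 0; 0 0.25 0 0.05 0; 0 0.1 0 0.02 0; 0 -0.03 0 -0 0
```

```bash
sed -i 's/H\[:,0\]>17.3/H[:,0]>float(__import__("sys").argv[1])/; s/x0=np.array(\[.*/x0=np.array([H[0,1],.05,.095,.08,.65,.025,0])\nsd=np.array([.1,.1,.1,.006,.03,.03,.05])/' fit.py; sed -i 's/\[::3\]//' fit.py; for t in 21.9 23.2 17.3; do python3 fit.py $t; done
```

```text
[0, 1, 2] [0.0245 0.0691 0.0928] cost 0.7 [-0.0008  0.0003  0.0005  0.0013  0.0013 -0.0027 -0.0003  0.0001  0.0002
  0.0001]
[0, 1, 2, 5] [0.0245 0.0695 0.0928 0.0214] cost 0.7 [-0.0008  0.0003  0.0006  0.0013  0.0013 -0.0026 -0.0004  0.0001  0.0002
  0.0001]
[0, 1, 2, 3, 4, 5] [0.0245 0.0695 0.0928 0.0799 0.6487 0.0215] cost 0.7 [-0.0008  0.0003  0.0006  0.0013  0.0013 -0.0026 -0.0004  0.0001  0.0002
  0.0002]
[0, 1, 2, 3, 4, 5, 6] [ 0.0233  0.0693  0.0926  0.0799  0.6487  0.0216 -0.0043] cost 0.7 [-0.0008  0.0003  0.0006  0.0013  0.0013 -0.0026 -0.0004  0.0001  0.0002
  0.0002]
[0, 1, 2] [0.0474 0.0474 0.095 ] cost 0.4 [ 0.0006  0.0013 -0.0021  0.0007  0.0006 -0.0001 -0.0009]
[0, 1, 2, 5] [0.0472 0.0507 0.0951 0.0177] cost 0.4 [ 0.0004  0.0013 -0.0019  0.0006  0.0005 -0.0001 -0.0008]
[0, 1, 2, 3, 4, 5] [0.0472 0.0511 0.0951 0.0794 0.6493 0.0178] cost 0.4 [ 0.0004  0.0013 -0.0019  0.0006  0.0005 -0.0001 -0.0008]
[0, 1, 2, 3, 4, 5, 6] [ 0.0456  0.0511  0.0949  0.0794  0.6493  0.018  -0.0053] cost 0.4 [ 0.0004  0.0013 -0.0019  0.0005  0.0005 -0.0001 -0.0008]
[0, 1, 2] [-0.239   0.0709
[... 263 characters left out ...]
06 -0.0001  0.0002  0.0022  0.0019  0.0032 -0.0063 -0.0062 -0.0049
 -0.006  -0.0055 -0.0064  0.0015  0.0035  0.0044  0.0096  0.0098  0.006
 -0.001  -0.0011 -0.0016 -0.0024]
[0, 1, 2, 3, 4, 5] [-0.2405  0.0852  0.0944  0.0817  0.6561  0.0056] cost 21.2 [-0.002  -0.001  -0.0002  0.0061  0.0058  0.0071 -0.0041 -0.0042 -0.003
 -0.0059 -0.0055 -0.0065 -0.0011  0.0007  0.0015  0.0064  0.0066  0.0028
 -0.0007 -0.0005 -0.0008 -0.0013]
[0, 1, 2, 3, 4, 5, 6] [-0.2412  0.0799  0.0917  0.0821  0.6679  0.0134 -0.0734] cost 19.9 [-0.0018 -0.0009 -0.0001  0.0057  0.0053  0.0065 -0.0038 -0.0037 -0.0025
 -0.0058 -0.0055 -0.0065 -0.0009  0.0008  0.0017  0.0059  0.0061  0.0026
 -0.0007 -0.0005 -0.0007 -0.001 ]
```

drive_tool(commands="0 -0.86 0 -0.13 0; 0 -0.33 0 -0.02 0; 0 0.15 0 0.01 0; 0 0.37 0 0.03 0; 0 0.37 0 0.05 0; 0 0.25 0 0.05 0; 0 0.1 0 0.02 0; 0 -0.03 0 0 0")

```text
time: 25.65
tool_pos: [0.5515, 0.0705, 0.2875]
tool_rot: [0.001, 0.653, 0.757, 0.001]
contact_force: [7.4, 0.4, 4.6]
gripper_width: 0.389
```

```bash
cp st.json st_bak.json; WIN=2.6 python3 plan.py mpc 0.0 1.2
```

```text
meas [(25.65, np.float64(0.0105)), (25.7, np.float64(0.0097)), (25.75, np.float64(0.0098)), (25.8, np.float64(0.0101))] L/R [0.008 0.978 0.012 0.944]
t 25.85 lean meas 0.2237 cmd 0.223 r 0.2001 F [7.8 0.5 4. ] w 0.391
est th 0.0105 w 0.0226 m 0.0923 rms 0.0011  m/ks 0.177
pred th [ 0.015  0.02   0.02   0.017  0.012  0.007  0.002 -0.   ] w [ 0.04  0.03 -0.01 -0.03 -0.04 -0.04 -0.03 -0.02] max|w| 0.04
leans [0.158 0.13  0.133 0.153 0.174 0.189 0.194 0.193]
0 -0.42 0 -0.08 0; 0 -0.19 0 -0.03 0; 0 0.02 0 0 0; 0 0.13 0 0.02 0; 0 0.14 0 0.02 0; 0 0.1 0 0.02 0; 0 0.03 0 0.01 0; 0 -0.01 0 -0 0
```

drive_tool(commands="0 -0.42 0 -0.08 0; 0 -0.19 0 -0.03 0; 0 0.02 0 0 0; 0 0.13 0 0.02 0; 0 0.14 0 0.02 0; 0 0.1 0 0.02 0; 0 0.03 0 0.01 0; 0 -0.01 0 0 0")

```text
time: 26.85
tool_pos: [0.5523, 0.0646, 0.2889]
tool_rot: [0.0, 0.654, 0.757, 0.001]
contact_force: [7.9, 0.9, 4.6]
gripper_width: 0.389
```

```bash
cp st.json st_bak.json; WIN=2.6 python3 plan.py mpc 0.0 1.2
```

```text
meas [(26.85, np.float64(-0.0119)), (26.9, np.float64(-0.0136)), (26.95, np.float64(-0.0146)), (27.0, np.float64(-0.0153))] L/R [-0.017  0.958 -0.014  0.915]
t 27.05 lean meas 0.1939 cmd 0.1924 r 0.2002 F [8.2 1.4 5.6] w 0.392
est th -0.0170 w -0.0210 m 0.0929 rms 0.0006  m/ks 0.179
pred th [-0.019 -0.019 -0.017 -0.014 -0.01  -0.006 -0.003 -0.001] w [-0.01  0.01  0.02  0.03  0.03  0.03  0.02  0.01] max|w| 0.03
leans [0.203 0.204 0.197 0.188 0.178 0.172 0.17  0.17 ]
0 0.07 0 0.01 0; 0 0.01 0 0 0; 0 -0.05 0 -0.01 0; 0 -0.06 0 -0.01 0; 0 -0.06 0 -0.01 0; 0 -0.04 0 -0.01 0; 0 -0.02 0 -0 0; 0 0 0 -0 0
```

drive_tool(commands="0 0.07 0 0.01 0; 0 0.01 0 0 0; 0 -0.05 0 -0.01 0; 0 -0.06 0 -0.01 0; 0 -0.06 0 -0.01 0; 0 -0.04 0 -0.01 0; 0 -0.02 0 0 0; 0 0 0 0 0")

```text
time: 28.05
tool_pos: [0.553, 0.0601, 0.2898]
tool_rot: [0.0, 0.654, 0.757, 0.001]
contact_force: [6.8, 1.5, 4.1]
gripper_width: 0.389
```

```bash
cp st.json st_bak.json; WIN=2.6 python3 plan.py mpc 0.0 1.2
```

```text
meas [(28.05, np.float64(-0.0112)), (28.1, np.float64(-0.0123)), (28.15, np.float64(-0.0133)), (28.2, np.float64(-0.0137))] L/R [-0.016  0.958 -0.011  0.912]
t 28.25 lean meas 0.1712 cmd 0.1695 r 0.2002 F [7.1 0.5 4.4] w 0.39
est th -0.0147 w -0.0223 m 0.0935 rms 0.0005  m/ks 0.180
pred th [-0.018 -0.02  -0.019 -0.016 -0.011 -0.006 -0.003 -0.001] w [-0.02 -0.01  0.02  0.03  0.04  0.03  0.02  0.01] max|w| 0.04
leans [0.203 0.215 0.21  0.195 0.181 0.171 0.167 0.168]
0 0.22 0 0.04 0; 0 0.08 0 0.02 0; 0 -0.04 0 -0.01 0; 0 -0.09 0 -0.02 0; 0 -0.1 0 -0.02 0; 0 -0.06 0 -0.01 0; 0 -0.02 0 -0 0; 0 0 0 -0 0
```

drive_tool(commands="0 0.22 0 0.04 0; 0 0.08 0 0.02 0; 0 -0.04 0 -0.01 0; 0 -0.09 0 -0.02 0; 0 -0.1 0 -0.02 0; 0 -0.06 0 -0.01 0; 0 -0.02 0 0 0; 0 0 0 0 0")

```text
time: 29.25
tool_pos: [0.553, 0.0598, 0.2898]
tool_rot: [0.0, 0.654, 0.757, 0.001]
contact_force: [6.6, 1.4, 4.5]
gripper_width: 0.389
```

```bash
cp st.json st_bak.json; WIN=2.6 python3 plan.py mpc 0.0 1.2
```

```text
meas [(29.25, np.float64(-0.0104)), (29.3, np.float64(-0.0112)), (29.35, np.float64(-0.0121)), (29.4, np.float64(-0.0129))] L/R [-0.015  0.958 -0.011  0.915]
t 29.45 lean meas 0.17 cmd 0.168 r 0.2002 F [6.5 0.3 4.8] w 0.39
est th -0.0138 w -0.0236 m 0.0941 rms 0.0003  m/ks 0.181
pred th [-0.017 -0.019 -0.019 -0.016 -0.011 -0.006 -0.003 -0.   ] w [-0.03 -0.01  0.01  0.03  0.04  0.03  0.02  0.01] max|w| 0.04
leans [0.204 0.218 0.212 0.197 0.182 0.172 0.168 0.169]
0 0.24 0 0.04 0; 0 0.09 0 0.02 0; 0 -0.04 0 -0.01 0; 0 -0.1 0 -0.02 0; 0 -0.1 0 -0.02 0; 0 -0.06 0 -0.01 0; 0 -0.03 0 -0 0; 0 0.01 0 -0 0
```

drive_tool(commands="0 0.24 0 0.04 0; 0 0.09 0 0.02 0; 0 -0.04 0 -0.01 0; 0 -0.1 0 -0.02 0; 0 -0.1 0 -0.02 0; 0 -0.06 0 -0.01 0; 0 -0.03 0 0 0; 0 0.01 0 0 0")

```text
time: 30.45
tool_pos: [0.553, 0.06, 0.2898]
tool_rot: [0.0, 0.654, 0.757, 0.001]
contact_force: [6.6, 0.8, 3.9]
gripper_width: 0.391
```

```bash
cp st.json st_bak.json; WIN=2.6 python3 plan.py mpc -0.235 3.2
```

```text
meas [(30.45, np.float64(-0.0047)), (30.5, np.float64(-0.0047)), (30.55, np.float64(-0.0049)), (30.6, np.float64(-0.0048))] L/R [-0.007  0.969 -0.003  0.926]
t 30.65 lean meas 0.1714 cmd 0.1695 r 0.2002 F [6.8 0.7 5.3] w 0.39
est th -0.0054 w -0.0106 m 0.0944 rms 0.0003  m/ks 0.182
pred th [-0.007 -0.01  -0.013 -0.016 -0.021 -0.028 -0.037 -0.048] w [-0.02 -0.02 -0.02 -0.03 -0.04 -0.06 -0.08 -0.09] max|w| 0.13
leans [0.18  0.182 0.178 0.171 0.167 0.165 0.168 0.173]
0 0.07 0 0.01 0; 0 0.01 0 0 0; 0 -0.03 0 -0 0; 0 -0.04 0 -0.01 0; 0 -0.03 0 -0.01 0; 0 -0.01 0 0 0; 0 0.02 0 0.01 0; 0 0.03 0 0 0
```

Hold done, clean from about 25.2 s and likely from about 19.9 s. Now the tray comes down gently.

drive_tool(commands="0 0.07 0 0.01 0; 0 0.01 0 0 0; 0 -0.03 0 0 0; 0 -0.04 0 -0.01 0; 0 -0.03 0 -0.01 0; 0 -0.01 0 0 0; 0 0.02 0 0.01 0; 0 0.03 0 0 0")

```text
time: 31.65
tool_pos: [0.5529, 0.0606, 0.2897]
tool_rot: [0.0, 0.654, 0.757, 0.001]
contact_force: [7.4, 1.6, 3.4]
gripper_width: 0.394
```

```bash
cp st.json st_bak.json; WIN=2.6 python3 plan.py mpc -0.235 2.0
```

```text
meas [(31.65, np.float64(-0.0264)), (31.7, np.float64(-0.0289)), (31.75, np.float64(-0.0312)), (31.8, np.float64(-0.0347))] L/R [-0.036  0.936 -0.033  0.891]
t 31.85 lean meas 0.1743 cmd 0.1724 r 0.2002 F [8.5 1.1 4.4] w 0.388
est th -0.0390 w -0.0753 m 0.0931 rms 0.0005  m/ks 0.179
pred th [-0.049 -0.058 -0.066 -0.074 -0.084 -0.097 -0.115 -0.135] w [-0.08 -0.07 -0.06 -0.07 -0.09 -0.12 -0.15 -0.17] max|w| 0.17
leans [0.205 0.209 0.192 0.171 0.16  0.162 0.178 0.201]
0 0.21 0 0.04 0; 0 0.03 0 0.01 0; 0 -0.12 0 -0.03 0; 0 -0.13 0 -0.02 0; 0 -0.07 0 -0.01 0; 0 0.01 0 0 0; 0 0.1 0 0.02 0; 0 0.15 0 0.03 0
```

drive_tool(commands="0 0.21 0 0.04 0; 0 0.03 0 0.01 0; 0 -0.12 0 -0.03 0; 0 -0.13 0 -0.02 0; 0 -0.07 0 -0.01 0; 0 0.01 0 0 0; 0 0.1 0 0.02 0; 0 0.15 0 0.03 0")

```text
time: 32.85
tool_pos: [0.5521, 0.0658, 0.2886]
tool_rot: [0.001, 0.654, 0.757, 0.001]
contact_force: [7.6, 0.9, 4.4]
gripper_width: 0.385
```

```bash
cp st.json st_bak.json; WIN=2.6 python3 plan.py mpc -0.24 1.6
```

```text
meas [(32.85, np.float64(-0.1188)), (32.9, np.float64(-0.1243)), (32.95, np.float64(-0.133)), (33.0, np.float64(-0.1382))] L/R [-0.135  0.848 -0.141  0.929]
t 33.05 lean meas 0.2012 cmd 0.2001 r 0.2001 F [ 6.7 -0.1  4.7] w 0.391
est th -0.1468 w -0.1493 m 0.0921 rms 0.0006  m/ks 0.177
pred th [-0.165 -0.179 -0.186 -0.188 -0.19  -0.193 -0.2   -0.209] w [-0.14 -0.09 -0.04 -0.01 -0.02 -0.04 -0.06 -0.08] max|w| 0.14
leans [0.277 0.294 0.267 0.226 0.198 0.191 0.202 0.223]
0 0.5 0 0.12 0; 0 0.11 0 0.03 0; 0 -0.18 0 -0.05 0; 0 -0.26 0 -0.07 0; 0 -0.18 0 -0.04 0; 0 -0.05 0 -0.01 0; 0 0.08 0 0.02 0; 0 0.13 0 0.03 0
```

drive_tool(commands="0 0.5 0 0.12 0; 0 0.11 0 0.03 0; 0 -0.18 0 -0.05 0; 0 -0.26 0 -0.07 0; 0 -0.18 0 -0.04 0; 0 -0.05 0 -0.01 0; 0 0.08 0 0.02 0; 0 0.13 0 0.03 0")

```text
time: 34.05
tool_pos: [0.5515, 0.0701, 0.2876]
tool_rot: [0.001, 0.654, 0.757, 0.001]
contact_force: [7.6, 1.0, 3.7]
gripper_width: 0.395
```

```bash
cp st.json st_bak.json; WIN=2.6 python3 plan.py mpc -0.255 1.2
```

```text
meas [(34.05, np.float64(-0.1635)), (34.1, np.float64(-0.1639)), (34.15, np.float64(-0.1639)), (34.2, np.float64(-0.1636))] L/R [-0.161  0.891 -0.166  0.946]
t 34.25 lean meas 0.2233 cmd 0.223 r 0.2 F [8.  0.6 4.1] w 0.39
est th -0.1629 w 0.0108 m 0.0895 rms 0.0007  m/ks 0.172
pred th [-0.162 -0.164 -0.173 -0.188 -0.205 -0.223 -0.237 -0.248] w [ 0.   -0.04 -0.09 -0.13 -0.14 -0.13 -0.1  -0.07] max|w| 0.14
leans [0.165 0.143 0.157 0.191 0.228 0.257 0.273 0.276]
0 -0.38 0 -0.08 0; 0 -0.14 0 -0.02 0; 0 0.09 0 0.01 0; 0 0.22 0 0.04 0; 0 0.24 0 0.05 0; 0 0.19 0 0.05 0; 0 0.1 0 0.03 0; 0 0.02 0 0 0
```

drive_tool(commands="0 -0.38 0 -0.08 0; 0 -0.14 0 -0.02 0; 0 0.09 0 0.01 0; 0 0.22 0 0.04 0; 0 0.24 0 0.05 0; 0 0.19 0 0.05 0; 0 0.1 0 0.03 0; 0 0.02 0 0 0")

```text
time: 35.25
tool_pos: [0.5501, 0.08, 0.2849]
tool_rot: [0.001, 0.654, 0.757, 0.0]
contact_force: [9.1, -0.2, 2.7]
gripper_width: 0.385
```

```bash
cp st.json st_bak.json; WIN=2.6 python3 plan.py mpc -0.255 1.0
```

```text
meas [(35.25, np.float64(-0.2469)), (35.3, np.float64(-0.2494)), (35.35, np.float64(-0.2497)), (35.4, np.float64(-0.2494))] L/R [-0.249  1.    -0.25   1.   ]
t 35.45 lean meas 0.2738 cmd 0.2754 r 0.1999 F [8.3 0.4 2.9] w 0.387
est th -0.2475 w 0.0331 m 0.0895 rms 0.0005  m/ks 0.172
pred th [-0.242 -0.237 -0.236 -0.24  -0.245 -0.25  -0.254 -0.256] w [ 0.05  0.03 -0.01 -0.04 -0.04 -0.04 -0.03 -0.01] max|w| 0.05
leans [0.211 0.185 0.192 0.214 0.236 0.25  0.254 0.251]
0 -0.42 0 -0.1 0; 0 -0.17 0 -0.03 0; 0 0.05 0 0 0; 0 0.14 0 0.03 0; 0 0.14 0 0.04 0; 0 0.09 0 0.02 0; 0 0.03 0 0.01 0; 0 -0.02 0 -0.01 0
```

The tray is on its rest. I ramp the tiller back to its neutral angle.

```bash
cp st_bak.json st.json; NF=1 python3 plan.py ramp -0.0; sed -i 's/M=meas(int.*/M=[]/' plan.py; python3 plan.py ramp -0.285
```

```text
meas [(35.45, np.float64(-0.2485))] L/R [-0.248  0.999 -0.249  0.999]
t 35.5 lean meas 0.2737 cmd 0.2754 r 0.1999 F [ 9.2 -0.7  2.8] w 0.388
est th -0.2483 w 0.0078 m 0.0892 rms 0.0006  m/ks 0.172
leans [ 0.241  0.207  0.172  0.138  0.103  0.069  0.034 -0.   ]
0 -0.22 0 -0.05 0; 0 -0.23 0 -0.06 0; 0 -0.22 0 -0.04 0; 0 -0.23 0 -0.03 0; 0 -0.23 0 -0.03 0; 0 -0.23 0 -0.02 0; 0 -0.22 0 -0.01 0; 0 -0.23 0 -0.01 0
t 35.5 lean meas 0.2737 cmd 0.0006 r 0.1999 F [ 9.2 -0.7  2.8] w 0.388
est th -0.2483 w 0.0078 m 0.0892 rms 0.0006  m/ks 0.172
leans [-0.035 -0.071 -0.106 -0.142 -0.178 -0.214 -0.249 -0.285]
0 -0.24 0 0.01 0; 0 -0.24 0 0.01 0; 0 -0.23 0 0.02 0; 0 -0.24 0 0.03 0; 0 -0.23 0 0.04 0; 0 -0.24 0 0.04 0; 0 -0.23 0 0.06 0; 0 -0.23 0 0.06 0
```

drive_tool(commands="0 -0.22 0 -0.05 0; 0 -0.23 0 -0.06 0; 0 -0.22 0 -0.04 0; 0 -0.23 0 -0.03 0; 0 -0.23 0 -0.03 0; 0 -0.23 0 -0.02 0; 0 -0.22 0 -0.01 0; 0 -0.23 0 -0.01 0")

```text
time: 36.5
tool_pos: [0.5577, 0.027, 0.2929]
tool_rot: [0.0, 0.653, 0.757, 0.001]
contact_force: [5.5, 0.4, 4.1]
gripper_width: 0.381
```

drive_tool(commands="0 -0.24 0 0.01 0; 0 -0.24 0 0.01 0; 0 -0.23 0 0.02 0; 0 -0.24 0 0.03 0; 0 -0.23 0 0.04 0; 0 -0.24 0 0.04 0; 0 -0.23 0 0.06 0; 0 -0.23 0 0.06 0")

```text
time: 37.5
tool_pos: [0.5652, -0.0299, 0.284]
tool_rot: [-0.0, 0.654, 0.756, -0.0]
contact_force: [-0.4, 0.2, -0.0]
gripper_width: -0.001
```

drive_tool(commands="0 0 0 0 0; 85 0 0 0 0; 85 0 0 0 0; 85 0 0 0 0; 85 0 0 0 0; 85 0 0 0 0; 85 0 0 0 0; 85 0 0 0 0")

```text
time: 38.5
tool_pos: [0.5653, -0.0294, 0.2844]
tool_rot: [-0.0, 0.654, 0.756, -0.0]
contact_force: [0.2, -0.4, -0.4]
gripper_width: 0.992
```

drive_tool(commands="85 0 0 -0.4 0; 85 0 0 -0.6 0; 85 0 0 -0.8 0; 85 0 0 -0.8 0; 85 0 0 -0.8 0; 85 0 0 -0.6 0; 85 0 0 0 0; 85 0 0 0 0")

```text
time: 39.5
tool_pos: [0.5652, -0.0294, 0.4036]
tool_rot: [-0.001, 0.654, 0.756, -0.0]
contact_force: [0.1, -1.1, -0.5]
gripper_width: 0.991
```

```bash
python3 rel.py
python3 - <<'E'
from trk import *
ref=G(cv2.imread("pics/ref.png")[...,::-1])
for i in range(3): f=manip.grab_frame("scene"); print(np.round(theta(G(f),ref),4))
cv2.imwrite("pics/end.png",f[...,::-1])
E
```

```text
t 39.5 pos [ 0.5652 -0.0294  0.4036] x-yaw deg 98.29 tilt -1.0 F [ 0.08 -1.1  -0.49] w 0.9913868604879174 q [-0.18 -0.13  1.51  0.    1.76 -0.33]
[-0.2502  0.9999 -0.2498  0.9999]
[-0.2496  0.9999 -0.2498  0.9999]
[-0.2496  0.9999 -0.2502  0.9999]
```

View pics/end.png

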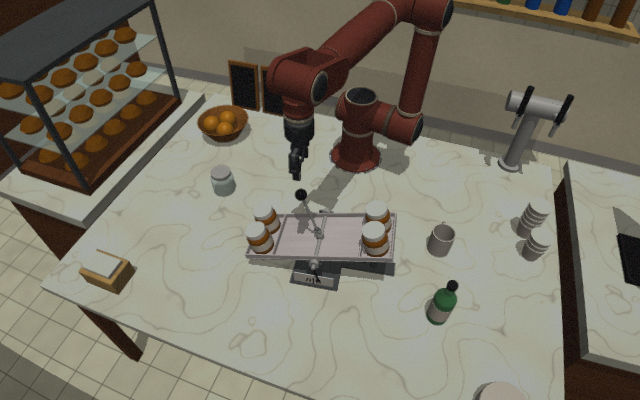

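The tray is back on its rest, the knob is free at (301,194), the gripper is clear above it, and the mug, bottle and sugar jar are where they were. I hand in.

```bash
python3 -c "
from plant import manip; print(manip.job_done())"
```

```text
the job is handed in; nothing more can be done
None
```

I raised the tray by its knob, held it level, laid it back on its first rest and handed the job in at about 39.7 s. No verdict was reported.

- **Hold:** My camera tracker puts the tray within ±0.1 rad from about 19.9 s to past 31 s. The largest tilt was an estimated +0.08 rad, at about 25 s. From about 25.7 s to 30.6 s every reading was within 0.02 rad. In one picture the pointer sat at the centre mark, and a check from the tray corners gave +0.053 rad where the tracker gave +0.055.
- **Lowering:** The tray touched its rest slowly, at under about 0.15 rad/s.
- **Final checks:** Tilt was -0.250 rad and still, the gripper was open and 12 cm above its grasp height, and the contact force was at noise level. The mug, bottle and sugar jar looked unmoved in the last picture.

**What went wrong on the way:**
- The first grasp was too high and the knob slipped out while the tray was still on its rest. I regripped about 9 mm lower.
- As I brought the tiller back to neutral after the landing, the knob slipped out of the fingers again. The tray was on its rest and read the same -0.25 rad afterwards.
- Early in the hold the measured tilt came out up to about 0.04 rad above my predictions, until I refitted the model.

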